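Catch cup and red valves on the irrigation manifold

ROBOT

A 6-joint arm with a two-finger parallel gripper is mounted at the origin on the work surface. World frame = base frame: x ahead of the robot, y to its left, z up, the work surface at z = 0. Lengths are in m, angles in rad, forces in N, time in s.
With the tool pointing down it reaches from about 0.325 to 0.775 m from the base axis. Payload 9.3 kg.
Tool frame: the origin (TCP) lies at the very end of the fingers, on their centre line; the grasp point (between the pads) lies 19 mm behind it; x points along the fingers, y is the direction in which the jaws open and shut, and the axes are right-handed (so a half turn about x gives the same grasp; the last joint's range is limited). The gripper opens to 85 mm and grips with 20 to 120 N. Pads are 22 mm wide; open, the fingers measure 114 mm over their backs; the gripper's body (76 mm by 85 mm) begins 54 mm behind the grasp point. The pads swing forward as they close: fully open they stand 13 mm farther back than shut.
Start: joints at [1.027, 0.259, 0.021, 1.334, 0, 1.418], TCP at [0.21, 0.509, 0.231] pointing down, gripper open.
Joint ranges: [-3.04, 3.04], [-0.91, 1.82], [-1.04, 1.36], [-1.92, 1.95], [-1.52, 1.45], [-3.14, 3.14]. Speed limits (rad/s): [2.22, 2.22, 2.79, 3.14, 3.14, 3.14].

INTERFACE

Orientations are given as a unit quaternion [x, y, z, w].
In Python, from cell import bot gives the robot as it stands. The module is installed in compiled form; this text tells all that it offers.
- The arm moves only by the tool arm_command, never from a script. Its argument "rows" is one flat list of numbers, 7 for each row, row after row: the shift along the tool's x, y, z in mm, then the turn, a rotation vector about the tool's x, y, z in rad, then the gripper command: -1 is shut, 1 is fully open, values between are in proportion. In form: [dx, dy, dz, ax, ay, az, jaw, dx, dy, dz, ax, ay, az, jaw, ...]. A call has 1 to 5 rows; each row shifts and turns the pose as measured when the row begins, along the tool's axes as they then stand; what a row does not reach is not made up. A row lasts 1/8 s, in which the tool goes at most 62.5 mm and 10.7 degrees, less where a joint would pass 70% of its speed; a pose out of reach is approached as far as the arm can. A call is refused whole if a number of a shift passes 62.5 or a number of a turn 0.188, either way. A call with a gripper value outside its range is refused whole. The fingers move at their own pace and stop on an object; "newtons" is the grip in N (left out, the last holds). Time passes only in rows, so rows that do not move let the fingers close. It gives the time, the measured TCP pose, the force and the opening at its end, in the units of the state.
- bot.observe(): the state, without advancing time (a new reading comes with each control period).
- bot.camera(name): name is "side" or "top" or "wrist"; returns a dict with "color" (480x640x3 uint8, blue, green, red), "depth" (480x640 float32, m along the optical axis (not along the pixel's ray), 0 where there is no reading), "intrinsics" (3x3 intrinsics, pixels), "world_to_cam" (4x4, takes a point from world to camera coordinates); the wrist camera has in their place "mount" (4x4, takes a point from camera to tool coordinates, whose origin is the TCP and whose axes are the tool frame's). Camera axes: x right, y up, looking along -z (the intrinsics and any distortion apply to the point x, -y, -z); pixel columns grow to the right and rows downward; lengths in m; the calibration is good to about 2 mm. A picture is of the moment at which its call begins: read the wrist's pose just before it.
- bot.sign_off(): hands the job in, once; it reports no verdict.
The state is a dict: "time": time; "q": joint angles; "dq": joint speeds; "joint_torque": joint torques, N m; "eef_pos": TCP position; "tool_rot": TCP orientation; "wrist_force": force on the tool from outside, world axes, zero at the start; "wrist_torque": the same for the moment, N m; "finger_gap": opening from 0.0 (shut) to 1.0 (fully open).
Only numpy, scipy, OpenCV 4.12 (cv2) and the standard library are available. Lean on these libraries where they do the work, as an engineer would, in place of code of your own. Each camera call takes 0.05 s, during which the arm holds its last target. There are 200 camera calls.

TASK

Take only the top cup off the nested stack and set it down gently, upright and centred, on the round black pad under the outlet spout. Then push both red valve levers over, away from the robot, until they are fully open, without disturbing the blue levers, the other two cups or the tape measure and battery beside them.

Things in the scene. Friction and masses are not known exactly. Their poses are not given: they have to be found in the camera images.
- cup_top: the top one of three alike orange cups nested upright. 80 mm high, 60 g: a foot 48 mm across and 36 mm high, then a straight rim band 62 mm across, 44 mm high; wall 4 mm. The foot sits loosely in the cup below and the band rests on its rim: each cup is 44 mm above the next and only its band shows. Origin: centre of its underside, z up
- cup_mid: the middle cup of the stack, as cup_top; origin at the centre of its underside
- cup_low: the lowest cup of the stack, as cup_top, standing on the bench; origin at the centre of its underside
- manifold: irrigation manifold fixed to the bench: green board 230 x 420 x 12 mm with a white pipe along its y. Origin on the bench; x points away from the robot (yawed up to 0.15 rad), y along the valve row to the left, z up. Five lever valves stand in a row at x = 0 and y = -162, -116, -70, -24 and 22 mm; which colour is where varies
- guard (a point): mid-point of the axis of a white fixed pipe, 25 mm thick, that runs along the manifold's y over the far side of the levers (manifold x = 50, z = 255 mm), on end posts at y = +-200 mm. Because of it, a tool that pushes a lever home must be tilted, its body leaning back to the manifold's -x (35 degrees is good)
- spout (a point): centre of the mouth of the fixed brass outlet spout, an 18 mm thick tube (manifold x = -73, y = 150, z = 185 mm). It rises at x = 0, y = 150 mm, comes forward with its axis at z = 215 mm and turns down to the mouth
- pad (a point): centre of the top face of the round black rubber pad, 76 mm across, on the manifold's board, 16 mm above the bench (manifold x = -85, y = 150 mm). The spout's mouth is 169 mm above it and 12 mm beyond its centre, so the cup is brought in from the robot's side with the tool tilted back to -x. Axes as the manifold's
- tape: yellow and black tape measure, 75 x 40 x 70 mm, a bystander; origin under its centre
- battery: black tool battery, 110 x 75 x 60 mm, a bystander; origin under its centre
- red_a (a joint): lever of a red valve, rad: 0 = closed, leaning 0.5 rad to the manifold's -x (towards the robot); 1.0 = fully open at its stop, leaning 0.5 rad to +x. starts near 0 (closed). Pivot line along the manifold's y at x = 0, z = 105 mm. It stays where it is left; takes 0.2 N m (3 N at 60 mm from the pivot)
- red_a_tip (a point): the free end of the red lever red_a, 85 mm from its pivot; the red paddle is 18 mm wide (y), 8 mm thick and covers the outer 67 mm
- blue_a (a joint): lever of a blue valve, rad: 0 = closed, leaning 0.5 rad to the manifold's -x (towards the robot); 1.0 = fully open at its stop, leaning 0.5 rad to +x. starts closed, near 0. Pivot line along the manifold's y at x = 0, z = 105 mm. It stays where it is left; takes 0.2 N m (3 N at 60 mm from the pivot)
- blue_a_tip (a point): the free end of the blue lever blue_a, 85 mm from its pivot; the blue paddle is 18 mm wide (y), 8 mm thick and covers the outer 67 mm
- red_b (a joint): lever of a red valve, rad: 0 = closed, leaning 0.5 rad to the manifold's -x (towards the robot); 1.0 = fully open at its stop, leaning 0.5 rad to +x. starts near 0 (closed). Pivot line along the manifold's y at x = 0, z = 105 mm. It stays where it is left; takes 0.2 N m (3 N at 60 mm from the pivot)
- red_b_tip (a point): the free end of the red lever red_b, 85 mm from its pivot; the red paddle is 18 mm wide (y), 8 mm thick and covers the outer 67 mm
- blue_b (a joint): lever of a blue valve, rad: 0 = closed, leaning 0.5 rad to the manifold's -x (towards the robot); 1.0 = fully open at its stop, leaning 0.5 rad to +x. starts open, near 1. Pivot line along the manifold's y at x = 0, z = 105 mm. It stays where it is left; takes 0.2 N m (3 N at 60 mm from the pivot)
- blue_b_tip (a point): the free end of the blue lever blue_b, 85 mm from its pivot; the blue paddle is 18 mm wide (y), 8 mm thick and covers the outer 67 mm
- blue_c (a joint): lever of a blue valve, rad: 0 = closed, leaning 0.5 rad to the manifold's -x (towards the robot); 1.0 = fully open at its stop, leaning 0.5 rad to +x. starts closed, near 0. Pivot line along the manifold's y at x = 0, z = 105 mm. It stays where it is left; takes 0.2 N m (3 N at 60 mm from the pivot)
- blue_c_tip (a point): the free end of the blue lever blue_c, 85 mm from its pivot; the blue paddle is 18 mm wide (y), 8 mm thick and covers the outer 67 mm
Mind the look-alikes: they are no part of the job. What is shaped like the cup_mid but pink is not meant.

How it is judged:
By the outcome, as a careful person would: the job done as asked, in the order asked, and still so for the second after the job is handed in, with the robot touching nothing.
It also fails if it takes over 61 s, if anything falls off the work surface, if the arm or the gripper's body presses on something with over 40 N, if the wrist force passes 120 N, or if a joint passes its speed limit or range.

## Working session

There is one attempt and no reset: what is moved stays moved. The work goes in short steps, Python scripts to look and compute and a tool call to move; the robot and the scene stay as the last step left them, time stands still between calls to the robot, and variables do not carry over. Pictures are saved under pics/ and viewed, on a budget of 10 in all, crops included, one or two more only if the job needs it, and the job is handed in when it is done.

Besides the shell and the picture viewer there is one more tool, called in YAML: its name, and indented under it one key for each argument. arm_command: Moves the arm, as the interface text tells. Its arguments: {"type":"object","properties":{"rows":{"type":"array","items":{"type":"number"}},"newtons":{"type":"number"}},"required":["rows"]}

```bash
mkdir -p pics; ls; cat > h.py <<'E'
import numpy as np, cv2
from scipy.spatial.transform import Rotation as R
from cell import bot
def toolT():
    s=bot.observe(); T=np.eye(4); T[:3,:3]=R.from_quat(s["tool_rot"]).as_matrix(); T[:3,3]=s["eef_pos"]; return T
def shot(name):
    """camera dict with cam->world added as 'c2w'"""
    T=toolT(); c=bot.camera(name)
    c["c2w"]=T@c["mount"] if "mount" in c else np.linalg.inv(c["world_to_cam"]); return c
def cloud(c):
    """world point of every pixel (480x640x3), nan where no depth"""
    K=c["intrinsics"]; d=np.where(c["depth"]>0,c["depth"],np.nan)
    v,u=np.mgrid[:480,:640]; x=(u-K[0,2])/K[0,0]*d; y=(v-K[1,2])/K[1,1]*d
    return np.stack([x,-y,-d],-1)@c["c2w"][:3,:3].T+c["c2w"][:3,3]
E
python3 - <<'E'
from h import *
s=bot.observe(); print({k:np.round(v,3) for k,v in s.items()})
for n in("top","side"):
    c=shot(n); cv2.imwrite(f"pics/{n}0.png",c["color"]); np.savez(f"{n}0.npz",**c)
    print(n,sorted(c),np.round(c["intrinsics"],1).tolist(),np.round(c["c2w"],3).tolist(),{k:v for k,v in c.items() if "dist" in k})
E
```

```text
pics
{'time': np.float64(0.0), 'q': array([1.027, 0.259, 0.021, 1.334, 0.   , 1.418]), 'dq': array([ 0.001,  0.001,  0.   , -0.   , -0.   , -0.002]), 'joint_torque': array([ 0.0000e+00, -5.5565e+01,  3.4453e+01,  1.4000e-02, -0.0000e+00,
       -0.0000e+00]), 'eef_pos': array([0.209, 0.508, 0.231]), 'tool_rot': array([ 0.137,  0.694, -0.138,  0.693]), 'wrist_force': array([-0.424,  0.366,  0.311]), 'wrist_torque': array([-0.006, -0.006, -0.066]), 'finger_gap': np.float64(1.001)}
top ['c2w', 'color', 'depth', 'intrinsics', 'world_to_cam'] [[569.6, 0.0, 326.3], [0.0, 569.6, 240.7], [0.0, 0.0, 1.0]] [[-0.028, 0.993, -0.116, 0.335], [-1.0, -0.029, -0.006, 0.033], [-0.009, 0.116, 0.993, 1.329], [0.0, 0.0, 0.0, 1.0]] {}
side ['c2w', 'color', 'depth', 'intrinsics', 'world_to_cam'] [[449.7, 0.0, 325.2], [0.0, 449.7, 240.9], [0.0, 0.0, 1.0]] [[0.794, 0.283, -0.538, -0.041], [-0.607, 0.374, -0.701, -0.681], [0.003, 0.883, 0.469, 0.646], [0.0, 0.0, 0.0, 1.0]] {}
```

View pics/top0.png

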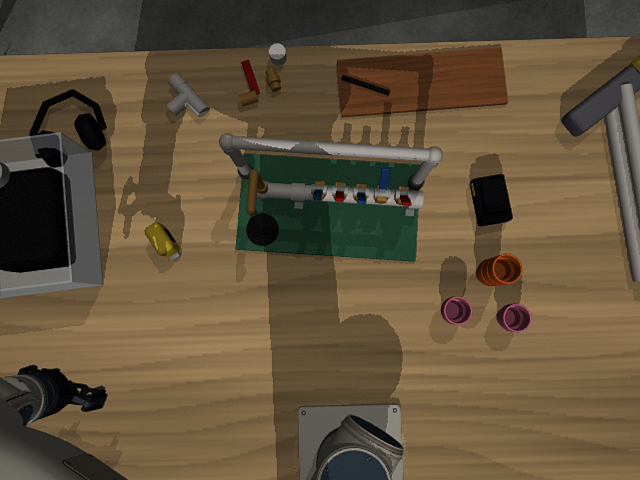

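View pics/side0.png

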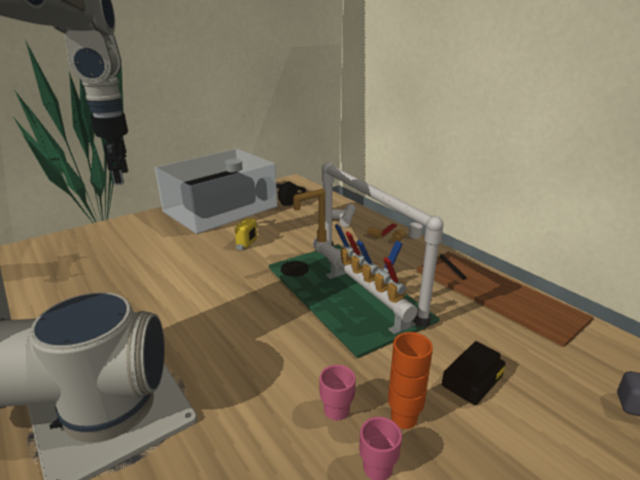

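The top view shows the orange stack at (505,268), the pink look-alikes at (456,311) and (516,318), the battery at (491,200) and the yellow tape at (163,240). The pad is at (262,230). The levers, left to right, run blue, red (340,190), blue, blue (open), red (404,197). Next I'll measure from both clouds.

```bash
cat > meas.py <<'E'
from h import *
from scipy.optimize import least_squares
def circ(P):
    f=lambda p:np.hypot(P[:,0]-p[0],P[:,1]-p[1])-p[2]
    r=least_squares(f,[*P[:,:2].mean(0),.03],loss="soft_l1",f_scale=.001); return np.round(r.x,4)
D={n:dict(np.load(f"{n}0.npz")) for n in("top","side")}
for n,c in D.items():
    W=cloud(c); h=cv2.cvtColor(c["color"],cv2.COLOR_BGR2HSV).astype(int); H,S,V=h[...,0],h[...,1],h[...,2]
    ok=~np.isnan(W[...,0]); x,y,z=W[...,0],W[...,1],W[...,2]
    o=ok&(H<14)&(S>170)&(V>90)&(z>.02)&(y<-.15)&(x<.65)
    P=W[o]; print(n,"orange",len(P),"zmax",np.round(np.percentile(P[:,2],[50,90,97,99.5]),4))
    for a,b in((.16,.175),(.130,.155),(.09,.12)):
        Q=P[(P[:,2]>a)&(P[:,2]<b)]
        if len(Q)>30: print("  band",a,b,len(Q),circ(Q),np.round(Q.mean(0),4))
    g=ok&(H>60)&(H<90)&(S>90)&(z>-.005)&(z<.03)&(x>.3)&(x<.8)
    P=W[g]; (cx,cy),(w,hh),a=cv2.minAreaRect((P[:,:2]*1000).astype(np.float32)); print("  board",len(P),np.round([cx,cy,w,hh,a],1),"z",np.round(np.median(P[:,2]),4))
    gd=ok&(z>.225)&(z<.29)&(S<70)&(x>.45)&(x<.8)&(abs(y)<.35)
    P=W[gd]; print("  guard",len(P))
    if len(P)>100:
        v=cv2.fitLine(P[:,:2].astype(np.float32),cv2.DIST_HUBER,0,.01,.01).ravel(); print("  line",np.round(v,4),"yaw",np.arctan2(-v[0]*np.sign(v[1]),abs(v[1])),"z",np.round(np.percentile(P[:,2],[5,50,95]),4), "ext",np.round([P[:,1].min(),P[:,1].max()],3))
    bl=ok&(V<45)&(z>.005)&(z<.03)&(x>.4)&(x<.7)&(y>.05)&(y<.3)
    P=W[bl]; 
    if len(P)>20: print("  pad",len(P),np.round(P.mean(0),4),circ(P), (np.round(cv2.minEnclosingCircle((P[:,:2]*1000).astype(np.float32))[0],1)))
    for nm,m in(("red",((H<6)|(H>174))&(S>150)&(V>60)),("blue",(H>100)&(H<125)&(S>120)&(V>40))):
        m=(ok&m&(z>.08)&(z<.24)&(x>.4)&(x<.75)&(abs(y)<.3)).astype(np.uint8)
        k,l,st,ct=cv2.connectedComponentsWithStats(m)
        for i in range(1,k):
            if st[i,4]>12: Q=W[l==i]; t=Q[np.argmax(Q[:,2])]; print("  ",nm,np.round(ct[i]),st[i,4],"mean",np.round(Q.mean(0),3),"top",np.round(t,3))
    br=ok&(H>10)&(H<25)&(S>120)&(z>.17)&(z<.24)&(x>.4)&(x<.75)&(y>.05)&(y<.3)
    P=W[br]; 
    if len(P): print("  spout",len(P),np.round(P.min(0),3),np.round(P.max(0),3))
    b=ok&(z>.015)&(z<.1)&(V<70)&(x>.45)&(x<.75)&(y<-.2)&(y>-.45)
    P=W[b]; (cx,cy),(w,hh),a=cv2.minAreaRect((P[:,:2]*1000).astype(np.float32)); print("  batt",np.round([cx,cy,w,hh,a],1),np.round(np.percentile(P[:,2],[50,99]),3))
    pk=ok&(H>155)&(H<176)&(S>80)&(z>.06)&(y<-.1)
    k,l,st,ct=cv2.connectedComponentsWithStats(pk.astype(np.uint8))
    for i in range(1,k):
        if st[i,4]>40: print("  pink",np.round(ct[i]),np.round(W[l==i].mean(0),3),np.round(W[l==i].max(0),3))
E
python3 meas.py
```

```text
top orange 331 zmax [0.1634 0.1701 0.1717 0.1729]
  band 0.16 0.175 182 [ 0.4037 -0.326   0.0287] [ 0.4039 -0.3253  0.1675]
  board 12231 [564.1 -33.3 555.1 229.3  84.6] z 0.0122
  guard 3032
  line [0.0957 0.9954 0.6377 0.0265] yaw -0.095891915 z [0.2543 0.2654 0.2707] ext [-0.188  0.241]
  pad 3002 [0.5402 0.133  0.0136] [0.5353 0.131  0.0599] [578.3 140.1]
   red [339. 199.] 29 mean [0.554 0.011 0.182] top [0.549 0.008 0.189]
   red [406. 204.] 31 mean [ 0.541 -0.126  0.183] top [ 0.542 -0.118  0.186]
   blue [384. 177.] 183 mean [ 0.602 -0.085  0.158] top [ 0.613 -0.084  0.187]
   blue [317. 197.] 38 mean [0.56  0.057 0.181] top [0.561 0.058 0.187]
   blue [362. 202.] 32 mean [ 0.548 -0.034  0.182] top [ 0.546 -0.039  0.188]
  spout 422 [0.524 0.172 0.171] [0.613 0.195 0.23 ]
  batt [ 573.3 -342.8  111.1   76.5    8.5] [0.055 0.065]
  pink [457. 311.] [ 0.32  -0.24   0.076] [ 0.35  -0.209  0.087]
  pink [516. 318.] [ 0.301 -0.366  0.075] [ 0.331 -0.337  0.085]
side orange 3073 zmax [0.1252 0.1648 0.1691 0.1706]
  band 0.16 0.175 481 [ 0.4038 -0.329   0.0287] [ 0.4018 -0.3298  0.1
[... 309 characters left out ...]
192  0.234]
  pad 1105 [0.5274 0.1297 0.0148] [0.5294 0.1272 0.0568] [519.8 127.5]
   red [352. 243.] 82 mean [0.563 0.004 0.157] top [0.552 0.011 0.186]
   red [390. 269.] 123 mean [ 0.55  -0.132  0.158] top [ 0.539 -0.125  0.185]
   blue [342. 235.] 55 mean [0.568 0.049 0.156] top [0.556 0.056 0.182]
   blue [364. 251.] 82 mean [ 0.557 -0.041  0.158] top [ 0.55  -0.04   0.182]
   blue [395. 251.] 128 mean [ 0.605 -0.09   0.163] top [ 0.613 -0.096  0.183]
  spout 356 [0.524 0.168 0.17 ] [0.611 0.193 0.227]
  batt [ 572.3 -348.   109.9   72.9    6.6] [0.043 0.063]
  pink [337. 382.] [ 0.319 -0.245  0.073] [ 0.351 -0.214  0.083]
  pink [380. 439.] [ 0.3   -0.372  0.073] [ 0.332 -0.34   0.084]
```

```bash
cat > fit.py <<'E'
from h import *
from scipy.optimize import least_squares
D={n:dict(np.load(f"{n}0.npz")) for n in("top","side")}
X0=np.array([.585,.03,-.096])
def loc(P,p):
    c,s=np.cos(p[2]),np.sin(p[2]); d=P[:,:2]-p[:2]; return np.c_[d@[c,s],d@[-s,c],P[:,2]]
res={}
G={}
for n,c in D.items():
    W=cloud(c); h=cv2.cvtColor(c["color"],cv2.COLOR_BGR2HSV).astype(int)
    ok=~np.isnan(W[...,0]); L=loc(np.nan_to_num(W.reshape(-1,3)),X0).reshape(480,640,3)
    g=ok&(abs(L[...,0]-.05)<.03)&(abs(L[...,1])<.17)&(abs(L[...,2]-.258)<.03)&(h[...,1]<80)
    P=W[g]; G[n]=P
    f=lambda q:np.hypot((P[:,0]-q[0])+np.tan(q[1])*(P[:,1]-.03),P[:,2]-q[2])-.0125
    r=least_squares(f,[.635,-.096,.255],loss="soft_l1",f_scale=.002); print(n,"guard x at y=.03, yaw, z",np.round(r.x,4),"rms",np.sqrt(np.mean(f(r.x)**2)),len(P))
    # pad: dark low-sat blob
    m=(ok&(h[...,2]<40)&(abs(L[...,0]+.085)<.06)&(abs(L[...,1]-.15)<.06)).astype(np.uint8)
    k,l,st,ct=cv2.connectedComponentsWithStats(m); i=1+np.argmax(st[1:,4]); P=W[l==i]
    cn=max(cv2.findContours((l==i).astype(np.uint8),0,1)[0],key=len)
    (u,v),ax,a=cv2.fitEllipse(cn); K=c["intrinsics"]; d=np.array([(u-K[0,2])/K[0,0],-(v-K[1,2])/K[1,1],-1]); d=c["c2w"][:3,:3]@d; o=c["c2w"][:3,3]; t=(.016-o[2])/d[2]
    print("  pad px",np.round([u,v],1),np.round(ax,1),st[i],"->",np.round(o+t*d,4),"depth mean",np.round(P.mean(0),4),"medz",np.round(np.median(P[:,2]),4))
    m=(ok&(h[...,0]>60)&(h[...,0]<90)&(h[...,1]>90)&(abs(L[...,2]-.012)<.012)).astype(np.uint8)
    k,l,st,ct=cv2.connectedComponentsWithStats(m); i=1+np.argmax(st[1:,4]); P=W[l==i]
    print("  board",np.round(cv2.minAreaRect((P[:,:2]*1000).astype(np.float32)),1) if 0 else cv2.minAreaRect((P[:,:2]*1000).astype(np.float32)))
    b=ok&(L[...,0]>-.09)&(L[...,0]<-.055)&(abs(L[...,1]-.15)<.02)&(L[...,2]>.16)&(L[...,2]<.24)
    P=W[b]; print("  spout front",len(P),np.round(np.percentile(P,[3,50,97],axis=0),3).tolist())
c=shot("wrist"); print("mount",np.round(c["mount"],3).tolist()); print("tool axes\n",np.round(toolT()[:3,:3],3))
E
python3 fit.py
```

```text
top guard x at y=.03, yaw, z [ 0.6413 -0.0956  0.2553] rms 0.0016910074538423918 2293
  pad px [267.6 225.9] [36.6 46.4] [ 246  207   45   39 1193] -> [0.5275 0.1768 0.016 ] depth mean [0.5263 0.1784 0.0183] medz 0.0154
  board ((538.1695556640625, 37.65995788574219), (418.8094177246094, 168.1987762451172), 83.95475769042969)
  spout front 112 [[0.524, 0.179, 0.194], [0.533, 0.186, 0.221], [0.544, 0.195, 0.227]]
side guard x at y=.03, yaw, z [ 0.6428 -0.0968  0.2565] rms 0.001040022494568637 1115
  pad px [294.8 268.7] [15.4 28. ] [281 261  29  17 365] -> [0.5197 0.183  0.016 ] depth mean [0.5187 0.1816 0.0174] medz 0.0176
  board ((529.1742553710938, -6.679443359375), (339.497802734375, 153.71725463867188), 84.31784057617188)
  spout front 119 [[0.525, 0.176, 0.188], [0.532, 0.18, 0.21], [0.542, 0.19, 0.225]]
mount [[-0.001, 0.279, -0.96, -0.143], [1.0, 0.001, -0.0, 0.001], [0.001, -0.96, -0.279, -0.07], [0.0, 0.0, 0.0, 1.0]]
tool axes
 [[-0.     0.381  0.925]
 [-0.001  0.925 -0.381]
 [-1.    -0.001 -0.   ]]
```

```bash
cat > plan.py <<'E'
from h import *
from scipy.linalg import logm,expm
import sys
def pose(p,yaw,tilt):
    c,s,C,S=np.cos(tilt),np.sin(tilt),np.cos(yaw),np.sin(yaw)
    z=np.array([C*c,S*c,s]); x=np.array([C*s,S*s,-c]); T=np.eye(4)
    T[:3,:3]=np.c_[x,np.cross(z,x),z]; T[:3,3]=p; return T
M=np.array([.5917+0,.0,0])
def man(xm,ym,z,t0=.586,s0=.088,yaw=-.096):
    c,s=np.cos(yaw),np.sin(yaw); a,b=t0+xm,s0+ym; return np.array([a*c-b*s,a*s+b*c,z])
def steps(*wps):
    """wps: (pose,nrows); prints the (identical) rows for each leg"""
    T=toolT()
    for W,n in wps:
        st=expm(logm(np.linalg.inv(T)@W).real/n); r=R.from_matrix(st[:3,:3]).as_rotvec()
        print(n,"x",np.round(st[:3,3]*1000,1).tolist(),np.round(r,3).tolist()); T=W
def state():
    s=bot.observe(); T=toolT(); z=T[:3,2]
    print("t",round(float(s["time"]),2),"pos",np.round(s["eef_pos"],4),"yaw",round(float(np.arctan2(z[1],z[0])),3),"tilt",round(float(np.arcsin(z[2])),3),"yz",round(float(T[2,1]),3),"F",np.round(s["wrist_force"],1),"gap",round(float(s["finger_gap"]),3),"q",np.round(s["q"],2))
CUP=np.array([.4037,-.3275,.150])
def along(p,yaw,tilt,d): T=pose(p,yaw,tilt); T[:3,3]+=T[:3,0]*d; return T
E
python3 - <<'E'
from plan import *
state(); print("origin",man(0,0,0),"pad",man(-.085,.15,.016))
t=np.radians(35)
steps((pose([.36,.25,.36],-.39,.2),5),(pose([.42,-.05,.36],-.55,.45),6),(along(CUP,-.68,t,-.12),6))
c=dict(np.load("top0.npz")); p=np.linalg.inv(c["c2w"])@np.r_[man(-.085,.15,.016),1]; K=c["intrinsics"]; print(K[0,0]*p[0]/-p[2]+K[0,2],K[1,1]*p[1]/p[2]+K[1,2])
E
```

```text
t 0.15 pos [0.2094 0.5083 0.2308] yaw -0.391 tilt -0.0 yz -0.001 F [ 0.2 -0.4 -0.6] gap 1.001 q [ 1.03  0.26  0.02  1.33 -0.    1.42]
origin [0.59173682 0.03142518 0.        ] pad [0.52150609 0.18888198 0.016     ]
5 x [-22.0, -36.3, 49.5] [-0.0, -0.04, 0.0]
6 x [9.5, -40.5, 29.7] [0.025, -0.042, -0.009]
6 x [22.5, -38.7, 1.7] [0.019, -0.027, -0.011]
262.40561849743847 228.61277918620826
```

arm_command:
  rows: [-24, -38, 50, 0, -0.04, 0, 1, -24, -38, 50, 0, -0.04, 0, 1, -24, -38, 50, 0, -0.04, 0, 1, -24, -38, 50, 0, -0.04, 0, 1, -24, -38, 50, 0, -0.04, 0, 1]

```text
time: 0.78
eef_pos: [0.3488, 0.2582, 0.3597]
tool_rot: [0.117, 0.621, -0.151, 0.76]
wrist_force: [1.2, 1.2, -0.6]
finger_gap: 1.0
```

arm_command:
  rows: [9, -44, 32, 0.025, -0.045, -0.009, 1, 9, -44, 32, 0.025, -0.045, -0.009, 1, 9, -44, 32, 0.025, -0.045, -0.009, 1, 9, -44, 32, 0.025, -0.045, -0.009, 1, 9, -44, 32, 0.025, -0.045, -0.009, 1]

```text
time: 1.4
eef_pos: [0.4065, -0.0192, 0.3683]
tool_rot: [0.133, 0.519, -0.221, 0.815]
wrist_force: [1.4, 0.6, -0.9]
finger_gap: 1.0
```

```bash
python3 - <<'E'
from plan import *
state(); t=np.radians(35)
steps((along(CUP,-.68,t,-.12),8))
E
```

```text
t 1.4 pos [ 0.4065 -0.0192  0.3683] yaw -0.515 tilt 0.441 yz -0.012 F [ 1.4  0.6 -0.9] gap 1.0 q [-0.13 -0.26 -0.24  1.18 -0.17  0.36]
8 x [19.5, -31.3, 3.5] [0.018, -0.021, -0.009]
```

arm_command:
  rows: [20, -32, 3.5, 0.018, -0.021, -0.009, 1, 20, -32, 3.5, 0.018, -0.021, -0.009, 1, 20, -32, 3.5, 0.018, -0.021, -0.009, 1, 20, -32, 3.5, 0.018, -0.021, -0.009, 1, 20, -32, 3.5, 0.018, -0.021, -0.009, 1]

```text
time: 2.02
eef_pos: [0.3709, -0.1948, 0.2889]
tool_rot: [0.147, 0.464, -0.271, 0.83]
wrist_force: [1.1, -0.1, 0.4]
finger_gap: 1.0
```

arm_command:
  rows: [20, -32, 3.5, 0.018, -0.021, -0.009, 1, 20, -32, 3.5, 0.018, -0.021, -0.009, 1, 16, -28, 3.5, 0.018, -0.021, -0.009, 1, 0, 0, 0, 0, 0, 0, 1]

```text
time: 2.52
eef_pos: [0.3431, -0.2958, 0.2452]
tool_rot: [0.156, 0.431, -0.302, 0.836]
wrist_force: [-0.1, -0.3, -0.1]
finger_gap: 1.001
```

```bash
python3 - <<'E'
from plan import *
state(); c=shot("wrist"); np.savez("w1.npz",**c)
top=dict(np.load("top0.npz"))["color"][240:350,420:560]
im=np.vstack([c["color"],np.hstack([cv2.resize(top,(152,120)),np.zeros((120,488,3),np.uint8)])]); cv2.imwrite("pics/w1.png",im)
W=cloud(c); h=cv2.cvtColor(c["color"],cv2.COLOR_BGR2HSV).astype(int)
m=(h[...,0]<14)&(h[...,1]>170)&(h[...,2]>60)&~np.isnan(W[...,0])
P=W[m]; print(len(P),np.round(np.percentile(P,[1,50,99],axis=0),4).tolist())
from scipy.optimize import least_squares
for a,b in((.164,.175),(.13,.16)):
    Q=P[(P[:,2]>a)&(P[:,2]<b)&(np.hypot(*(P[:,:2]-CUP[:2]).T)<.045)]; f=lambda p:np.hypot(Q[:,0]-p[0],Q[:,1]-p[1])-p[2]
    r=least_squares(f,[*CUP[:2],.029],loss="soft_l1",f_scale=.001); print(a,len(Q),np.round(r.x,4))
# rim by outer ellipse plane
E
```

```text
t 2.52 pos [ 0.3431 -0.2958  0.2452] yaw -0.693 tilt 0.618 yz -0.0 F [-0.1 -0.3 -0.1] gap 1.001 q [-1.02 -0.29 -0.67  0.61  0.19 -0.27]
1218 [[0.381, -0.3543, 0.0109], [0.4118, -0.2995, 0.1412], [0.565, -0.1309, 0.1669]]
0.164 108 [ 0.4041 -0.3247  0.0285]
0.13 482 [ 0.4043 -0.3248  0.0289]
```

View pics/w1.png

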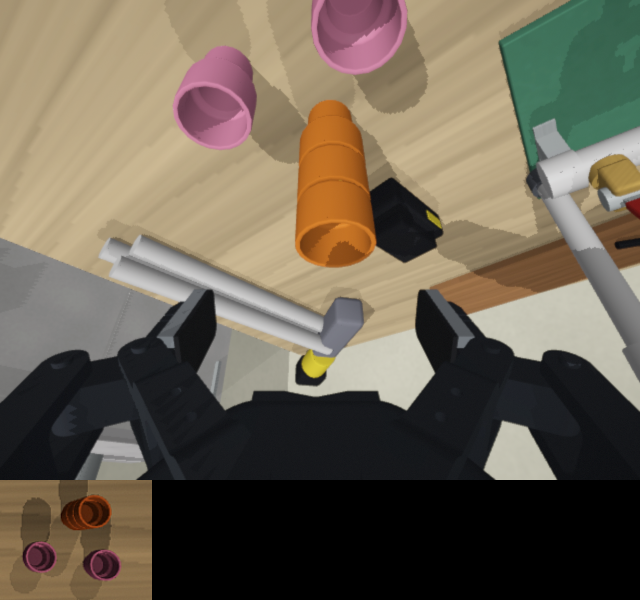

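The wrist view (image upside down) shows the three-band orange stack with the top cup's rim at (336,243). The look-alikes at (215,115) and (360,35) are pink single cups, so they aren't meant. The orange stack is the only nest of three, so its uppermost cup is the target. The three views agree on its centre, about (0.404, -0.326).

```bash
sed -i 's/^CUP=.*/CUP=np.array([.4040,-.3264,.150])/' plan.py; python3 - <<'E'
from plan import *
t=np.radians(35)
steps((along(CUP,-.69,t,-.06),2),(along(CUP,-.69,t,.025),4))
E
```

```text
2 x [28.3, 7.2, -0.4] [-0.001, 0.004, 0.001]
4 x [21.2, 0.0, -0.0] [0.0, -0.0, -0.0]
```

arm_command:
  rows: [28, 7, 0, 0, 0.004, 0, 1, 28, 7, 0, 0, 0.004, 0, 1, 0, 0, 0, 0, 0, 0, 1]

```text
time: 2.95
eef_pos: [0.3792, -0.3039, 0.2013]
tool_rot: [0.155, 0.434, -0.3, 0.835]
wrist_force: [-0.7, 0.2, -0.1]
finger_gap: 1.003
```

```bash
python3 - <<'E'
from plan import *
t=np.radians(35); state()
steps((along(CUP,-.69,t,.025),5))
E
```

```text
t 2.95 pos [ 0.3792 -0.3039  0.2013] yaw -0.689 tilt 0.613 yz -0.001 F [-0.7  0.2 -0.1] gap 1.003 q [-0.93 -0.19 -0.72  0.44  0.14 -0.2 ]
5 x [17.2, -0.3, -0.4] [0.0, 0.0, 0.0]
```

arm_command:
  rows: [17, 0, 0, 0, 0, 0, 1, 17, 0, 0, 0, 0, 0, 1, 17, 0, 0, 0, 0, 0, 1, 17, 0, 0, 0, 0, 0, 1, 17, 0, 0, 0, 0, 0, 1]

```text
time: 3.58
eef_pos: [0.42, -0.3338, 0.1383]
tool_rot: [0.152, 0.431, -0.299, 0.838]
wrist_force: [0.7, -0.4, -0.2]
finger_gap: 0.999
```

```bash
python3 - <<'E'
from plan import *
state(); t=np.radians(35); steps((along(CUP,-.69,t,.025),1))
cv2.imwrite("pics/w2.png",shot("wrist")["color"])
E
```

```text
t 3.58 pos [ 0.42   -0.3338  0.1383] yaw -0.681 tilt 0.621 yz -0.003 F [ 0.7 -0.4 -0.2] gap 0.999 q [-0.9  -0.02 -0.78  0.21  0.12 -0.17]
1 x [5.6, -4.4, -7.3] [0.007, 0.011, -0.001]
```

View pics/w2.png

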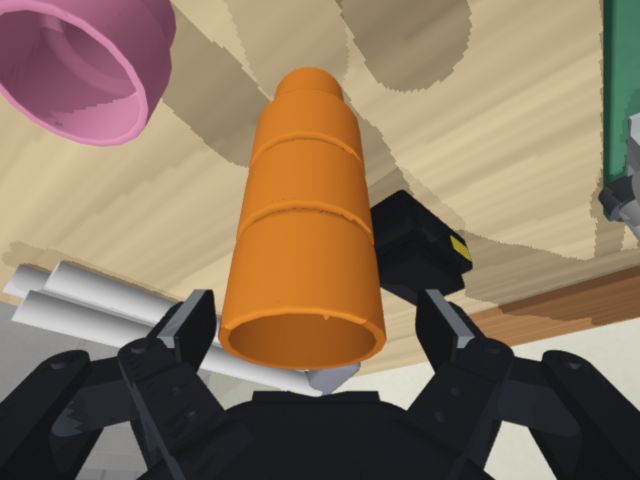

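The cup rim, at (303,340), sits about 4 to 5 mm to the tool's -y of the jaw centre (316). That matches the computed error, so I'll correct it and settle.

arm_command:
  rows: [2, -5, -8, 0.007, 0.011, 0, 1, 2, 0, 0, 0, 0, 0, 1, 0, 0, 0, 0, 0, 0, 1]

```text
time: 4.0
eef_pos: [0.4133, -0.3348, 0.1308]
tool_rot: [0.156, 0.435, -0.299, 0.835]
wrist_force: [-0.4, 0.3, -0.5]
finger_gap: 1.0
```

```bash
python3 - <<'E'
from plan import *
state(); t=np.radians(35); steps((along(CUP,-.69,t,.025),1))
E
```

```text
t 4.0 pos [ 0.4133 -0.3348  0.1308] yaw -0.689 tilt 0.61 yz 0.001 F [-0.4  0.3 -0.5] gap 1.0 q [-0.91 -0.02 -0.79  0.2   0.13 -0.18]
1 x [2.1, 0.5, 0.8] [0.001, -0.001, -0.002]
```

arm_command:
  rows: [0, 0, 0, 0, 0, 0, -1, 0, 0, 0, 0, 0, 0, -1, 0, 0, 0, 0, 0, 0, -1, 0, 0, 0, 0, 0, 0, -1]
  newtons: 25

```text
time: 4.5
eef_pos: [0.4133, -0.3348, 0.1318]
tool_rot: [0.156, 0.434, -0.299, 0.835]
wrist_force: [-0.4, -1.1, -0.4]
finger_gap: 0.724
```

```bash
python3 - <<'E'
from plan import *
state(); T=toolT(); U=T.copy(); U[2,3]+=.1; steps((U,5))
E
```

```text
t 4.5 pos [ 0.4133 -0.3348  0.1318] yaw -0.689 tilt 0.611 yz 0.001 F [-0.4 -1.1 -0.4] gap 0.724 q [-0.91 -0.02 -0.79  0.21  0.13 -0.18]
5 x [-16.4, 0.0, 11.5] [0.0, -0.0, -0.0]
```

arm_command:
  rows: [-6, 0, 4.2, 0, 0, 0, -1, -10, 0, 7, 0, 0, 0, -1, -12, 0, 8.4, 0, 0, 0, -1, -14, 0, 9.8, 0, 0, 0, -1, -14, 0, 9.8, 0, 0, 0, -1]

```text
time: 5.12
eef_pos: [0.4126, -0.3339, 0.2018]
tool_rot: [0.157, 0.436, -0.299, 0.834]
wrist_force: [-0.4, -0.6, -0.4]
finger_gap: 0.726
```

arm_command:
  rows: [-16, 0, 11.2, 0, 0, 0, -1, -16, 0, 11.2, 0, 0, 0, -1, -10, 0, 7, 0, 0, 0, -1, 0, 0, 0, 0, 0, 0, -1]

```text
time: 5.62
eef_pos: [0.4127, -0.334, 0.2574]
tool_rot: [0.156, 0.435, -0.299, 0.835]
wrist_force: [0.2, 0.5, -1.2]
finger_gap: 0.726
```

```bash
python3 - <<'E'
from plan import *
state(); c=shot("wrist"); s=shot("side"); cv2.imwrite("pics/lift.png",np.vstack([np.hstack([cv2.resize(c["color"],(400,300)),cv2.resize(s["color"][150:480,200:600],(364,300))])]))
W=cloud(s); h=cv2.cvtColor(s["color"],cv2.COLOR_BGR2HSV).astype(int)
m=(h[...,0]<14)&(h[...,1]>170)&(h[...,2]>90)&(W[...,1]<-.15)&(W[...,0]<.65)&(W[...,2]>.05)
P=W[m]; print(np.histogram(P[:,2],bins=np.arange(.05,.3,.01)))
E
```

```text
t 5.62 pos [ 0.4127 -0.334   0.2574] yaw -0.689 tilt 0.61 yz 0.001 F [ 0.2  0.5 -1.2] gap 0.726 q [-0.91 -0.15 -0.53  0.59  0.13 -0.18]
(array([158, 165, 165, 279, 289, 308, 320, 321,   0,   0,   0,   0,   0,
         0,   0,   0,  69, 156, 158, 118,  87, 166, 135, 196]), array([0.05, 0.06, 0.07, 0.08, 0.09, 0.1 , 0.11, 0.12, 0.13, 0.14, 0.15,
       0.16, 0.17, 0.18, 0.19, 0.2 , 0.21, 0.22, 0.23, 0.24, 0.25, 0.26,
       0.27, 0.28, 0.29]))
```

View pics/lift.png

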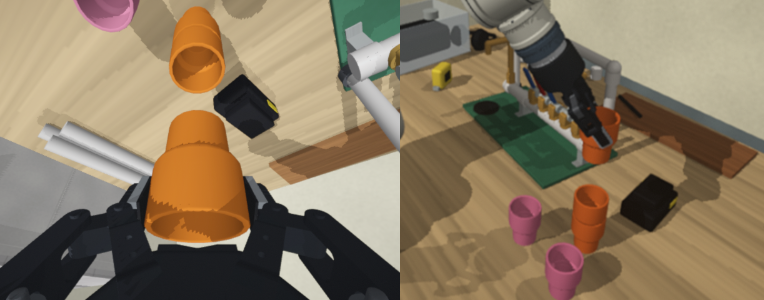

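```bash
cat >> plan.py <<'E'
PAD=man(-.085,.15,.016)
def place(back,up,yaw=-.096,tilt=.61,off=.0125):
    return pose(man(-.085-back+off,.15,.0598+up),yaw,tilt)
E
python3 - <<'E'
from plan import *
print(place(.09,.08)[:3,3],place(0,0)[:3,3]); steps((pose([.45,-.10,.24],-.45,.61),5),(place(.09,.09),8),(place(.09,.035),2))
E
```

```text
[0.44436293 0.19631056 0.1398    ] [0.53394853 0.18768382 0.0598    ]
5 x [-8.7, 43.0, -18.2] [-0.039, -0.0, 0.027]
8 x [2.6, 35.4, -15.9] [-0.036, -0.0, 0.025]
2 x [22.5, -0.0, -15.8] [-0.0, -0.0, 0.0]
```

arm_command:
  rows: [-9, 43, -18, -0.039, 0, 0.027, -1, -9, 43, -18, -0.039, 0, 0.027, -1, -9, 43, -18, -0.039, 0, 0.027, -1, -9, 43, -18, -0.039, 0, 0.027, -1, -9, 43, -18, -0.039, 0, 0.027, -1]

```text
time: 6.35
eef_pos: [0.4485, -0.096, 0.2362]
tool_rot: [0.105, 0.454, -0.197, 0.862]
wrist_force: [0.3, 0.2, -1.1]
finger_gap: 0.726
```

```bash
python3 - <<'E'
from plan import *
state();steps((place(.09,.09),8))
E
```

```text
t 6.35 pos [ 0.4485 -0.096   0.2362] yaw -0.452 tilt 0.601 yz 0.002 F [ 0.3  0.2 -1.1] gap 0.726 q [-0.36 -0.26 -0.66  0.57 -0.05  0.07]
8 x [2.6, 35.0, -15.4] [-0.037, -0.001, 0.025]
```

arm_command:
  rows: [2.6, 36, -16, -0.037, 0, 0.025, -1, 2.6, 36, -16, -0.037, 0, 0.025, -1, 2.6, 36, -16, -0.037, 0, 0.025, -1, 2.6, 36, -16, -0.037, 0, 0.025, -1, 2.6, 36, -16, -0.037, 0, 0.025, -1]

```text
time: 6.98
eef_pos: [0.454, 0.1001, 0.1752]
tool_rot: [0.051, 0.465, -0.096, 0.878]
wrist_force: [-0.1, 0.1, -1.7]
finger_gap: 0.725
```

arm_command:
  rows: [2.6, 35, -15, -0.037, 0, 0.025, -1, 2.6, 35, -15, -0.037, 0, 0.025, -1, 2.6, 35, -15, -0.037, 0, 0.025, -1, 0, 0, 0, 0, 0, 0, -1]

```text
time: 7.48
eef_pos: [0.4358, 0.214, 0.1375]
tool_rot: [0.016, 0.471, -0.034, 0.881]
wrist_force: [0.3, -0.3, -1.3]
finger_gap: 0.727
```

```bash
python3 - <<'E'
from plan import *
state();steps((place(.09,.035),3),(place(0,.03),5))
c=shot("wrist"); np.savez("w3.npz",**c); cv2.imwrite("pics/w3.png",c["color"])
E
```

```text
t 7.47 pos [0.4358 0.214  0.1375] yaw -0.074 tilt 0.59 yz -0.003 F [ 0.3 -0.3 -1.3] gap 0.727 q [ 0.46 -0.04 -0.76  0.33 -0.29  0.45]
3 x [13.7, -5.6, -5.3] [0.006, -0.007, -0.003]
5 x [11.1, -0.0, 14.2] [-0.0, -0.0, 0.0]
```

View pics/w3.png

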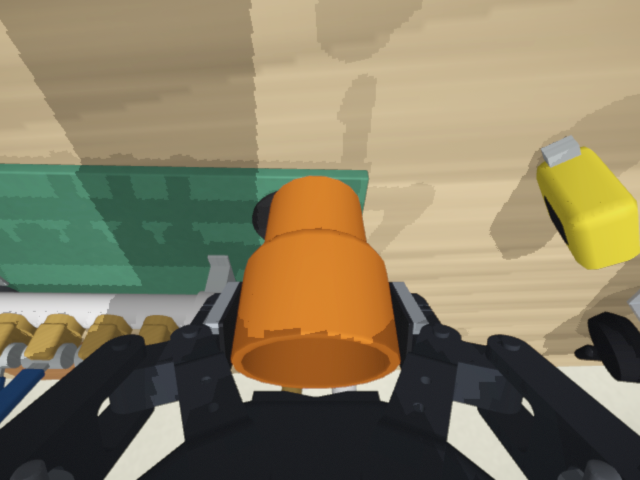

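The cup is held squarely, with its rim centred at (316,360). The pad edge shows at (262,215) behind it, and the tape at (590,200) is well clear.

arm_command:
  rows: [14, -6, -5, 0.006, -0.007, -0.003, -1, 14, -6, -5, 0.006, -0.007, -0.003, -1, 14, -6, -5, 0.006, -0.007, -0.003, -1, 0, 0, 0, 0, 0, 0, -1]

```text
time: 8.02
eef_pos: [0.4464, 0.1904, 0.094]
tool_rot: [0.023, 0.461, -0.046, 0.886]
wrist_force: [-0.4, -0.6, -0.7]
finger_gap: 0.723
```

```bash
python3 - <<'E'
from plan import *
state();steps((place(0,.03),5))
E
```

```text
t 8.03 pos [0.4464 0.1904 0.094 ] yaw -0.102 tilt 0.612 yz -0.001 F [-0.4 -0.6 -0.7] gap 0.723 q [ 0.4   0.02 -0.87  0.13 -0.28  0.42]
5 x [10.7, 1.2, 13.8] [-0.001, 0.0, 0.001]
```

arm_command:
  rows: [10.5, 1, 13.5, 0, 0, 0, -1, 10.5, 1, 13.5, 0, 0, 0, -1, 10.5, 1, 13.5, 0, 0, 0, -1, 10.5, 1, 13.5, 0, 0, 0, -1, 6, 0, 8, 0, 0, 0, -1]

```text
time: 8.65
eef_pos: [0.5324, 0.186, 0.0927]
tool_rot: [0.024, 0.459, -0.046, 0.887]
wrist_force: [0.4, -0.4, -1.6]
finger_gap: 0.723
```

arm_command:
  rows: [0, 0, 0, 0, 0, 0, -1]

```text
time: 8.78
eef_pos: [0.5331, 0.1857, 0.0925]
tool_rot: [0.024, 0.459, -0.046, 0.887]
wrist_force: [-0.8, -0.1, -1.4]
finger_gap: 0.727
```

```bash
python3 - <<'E'
from plan import *
from scipy.optimize import least_squares
state();steps((place(0,.006),2))
ims=[]
for n in("side","top"):
    s=shot(n); W=cloud(s); h=cv2.cvtColor(s["color"],cv2.COLOR_BGR2HSV).astype(int)
    o=(h[...,0]<14)&(h[...,1]>170)&(h[...,2]>70)&(W[...,1]>.1)&(W[...,1]<.28)&(W[...,0]<.62)&(W[...,2]>.02)&(W[...,2]<.14)
    P=W[o]; print(n,len(P),np.round(np.percentile(P,[2,50,98],axis=0),4).tolist())
    Q=P[(P[:,2]>.085)]; f=lambda p:np.hypot(Q[:,0]-p[0],Q[:,1]-p[1])-.031
    if len(Q)>40: print("  band ctr (r=31)",np.round(least_squares(f,PAD[:2],loss="soft_l1",f_scale=.001).x,4),len(Q))
    a=(slice(200,300),slice(240,360)) if n=="side" else (slice(170,270),slice(210,330)); ims.append(cv2.resize(s["color"][a],(390,325)))
cv2.imwrite("pics/p1.png",np.hstack(ims)); print("PAD",PAD)
E
```

```text
t 8.78 pos [0.5331 0.1857 0.0925] yaw -0.104 tilt 0.615 yz 0.0 F [-0.8 -0.1 -1.4] gap 0.727 q [ 0.31  0.13 -0.75  0.11 -0.23  0.34]
2 x [11.1, 1.0, -7.4] [-0.003, 0.003, 0.002]
side 381 [[0.492, 0.157, 0.0533], [0.5056, 0.1698, 0.092], [0.5491, 0.2019, 0.129]]
  band ctr (r=31) [0.5226 0.1867] 208
top 280 [[0.5124, 0.159, 0.0486], [0.5295, 0.1899, 0.0817], [0.5482, 0.2164, 0.132]]
  band ctr (r=31) [0.514  0.1863] 126
PAD [0.52150609 0.18888198 0.016     ]
```

View pics/p1.png

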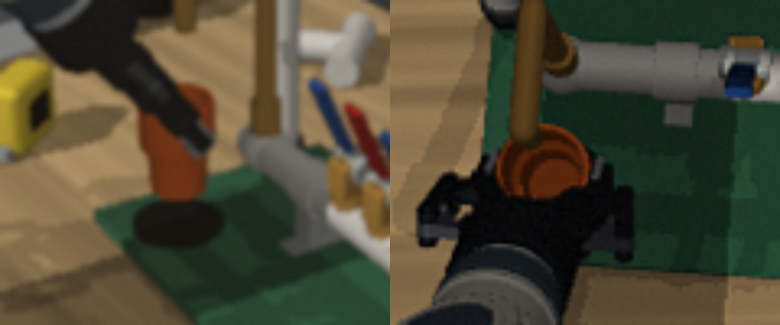

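The side crop shows the cup over the pad and about 33 mm up, with its foot at (178,197) and the pad at (178,224). The top crop shows its rim clear of the spout. I'll refine the pad centre before lowering.

```bash
python3 - <<'E'
from plan import *
a=np.linspace(0,2*np.pi,60)
for n in("side","top"):
    c=dict(np.load(f"{n}0.npz")); w2c=np.linalg.inv(c["c2w"]); K=c["intrinsics"]; V=c["color"].max(2).astype(np.float32)
    def poly(x,y,r,k=8):
        P=np.c_[x+r*np.cos(a),y+r*np.sin(a),np.full(60,.016),np.ones(60)]@w2c.T
        return np.c_[K[0,0]*P[:,0]/-P[:,2]+K[0,2],K[1,1]*P[:,1]/P[:,2]+K[1,2]]
    best=[]
    for x in np.arange(.505,.54,.001):
        for y in np.arange(.172,.205,.001):
            i=poly(x,y,.035).astype(np.float32); o=poly(x,y,.041).astype(np.float32)
            s=lambda p:cv2.remap(V,p[:,0].reshape(-1,1),p[:,1].reshape(-1,1),cv2.INTER_LINEAR).ravel()
            best.append((np.mean(np.clip(s(o)-s(i),-5,25)),x,y))
    best.sort(reverse=True); B=np.array(best[:15]); print(n,np.round(B[:3],4).tolist(),"mean",np.round(B.mean(0),4))
E
```

```text
side [[20.3962, 0.521, 0.187], [20.3822, 0.521, 0.186], [20.3751, 0.52, 0.186]] mean [19.9168  0.5205  0.1867]
top [[25.0, 0.52, 0.189], [24.9779, 0.521, 0.189], [24.9441, 0.521, 0.188]] mean [24.8407  0.5205  0.1897]
```

arm_command:
  rows: [7.4, 0.5, -5.2, 0, 0.003, 0, -1, 7.4, 0.5, -5.2, 0, 0.002, 0, -1, 4.9, 0, -3.5, 0, 0, 0, -1, 2.5, 0, -1.7, 0, 0, 0, -1, 1.6, 0, -1.1, 0, 0, 0, -1]

```text
time: 9.5
eef_pos: [0.5305, 0.1872, 0.0608]
tool_rot: [0.024, 0.462, -0.045, 0.885]
wrist_force: [0.4, 0.4, -1.0]
finger_gap: 0.727
```

```bash
python3 - <<'E'
from plan import *
state();steps((place(0,.0),1))
E
```

```text
t 9.5 pos [0.5305 0.1872 0.0608] yaw -0.102 tilt 0.608 yz -0.0 F [ 0.4  0.4 -1. ] gap 0.727 q [ 0.31  0.18 -0.8   0.02 -0.23  0.35]
1 x [2.8, 0.8, 2.2] [-0.005, -0.002, 0.004]
```

arm_command:
  rows: [1.4, 0.8, 2, 0, 0, 0, -1, 0, 0, 0, 0, 0, 0, -1]

```text
time: 9.75
eef_pos: [0.5334, 0.1878, 0.061]
tool_rot: [0.024, 0.462, -0.045, 0.885]
wrist_force: [-0.4, 0.0, -0.5]
finger_gap: 0.722
```

arm_command:
  rows: [0.8, 0, -0.6, 0, 0, 0, -1, 0.4, 0, -0.3, 0, 0, 0, -1]

```text
time: 10.0
eef_pos: [0.5335, 0.1879, 0.0597]
tool_rot: [0.024, 0.462, -0.045, 0.886]
wrist_force: [-0.7, 0.3, 1.6]
finger_gap: 0.726
```

```bash
python3 - <<'E'
from plan import *
state();steps((place(0,.0),1))
E
```

```text
t 10.0 pos [0.5335 0.1879 0.0597] yaw -0.102 tilt 0.609 yz 0.0 F [-0.7  0.3  1.6] gap 0.726 q [ 0.31  0.19 -0.79  0.02 -0.23  0.34]
1 x [0.2, -0.1, 0.4] [-0.005, -0.001, 0.004]
```

Contact felt: Fz went from -1 to +1.6 N at exactly the expected height. Releasing.

arm_command:
  rows: [0, 0, 0, 0, 0, 0, 0.6, 0, 0, 0, 0, 0, 0, 0.8, 0, 0, 0, 0, 0, 0, 1, 0, 0, 0, 0, 0, 0, 1]

```text
time: 10.5
eef_pos: [0.5338, 0.1879, 0.0602]
tool_rot: [0.024, 0.461, -0.045, 0.886]
wrist_force: [-0.7, -0.2, 0.3]
finger_gap: 0.999
```

arm_command:
  rows: [-10, 0, 0, 0, 0, 0, 1, -18, 0, 0, 0, 0, 0, 1, -24, 0, 0, 0, 0, 0, 1, -24, 0, 0, 0, 0, 0, 1, -24, 0, 0, 0, 0, 0, 1]

```text
time: 11.12
eef_pos: [0.4736, 0.1934, 0.1447]
tool_rot: [0.024, 0.462, -0.046, 0.885]
wrist_force: [0.2, -0.2, 0.7]
finger_gap: 0.994
```

```bash
python3 - <<'E'
from plan import *
from scipy.optimize import least_squares
state()
ims=[]
for n in("wrist","side"):
    s=shot(n); W=cloud(s); h=cv2.cvtColor(s["color"],cv2.COLOR_BGR2HSV).astype(int)
    o=(h[...,0]<14)&(h[...,1]>170)&(h[...,2]>60)&(W[...,1]>.1)&(W[...,1]<.28)&(W[...,0]<.62)&(W[...,2]>.02)&(W[...,2]<.14)
    P=W[o]; print(n,len(P),np.round(np.percentile(P,[2,50,98],axis=0),4).tolist())
    for lo,hi,r in((.055,.12,.031),(.02,.05,.024)):
        Q=P[(P[:,2]>lo)&(P[:,2]<hi)]; f=lambda p:np.hypot(Q[:,0]-p[0],Q[:,1]-p[1])-r
        if len(Q)>40: print("  ctr",lo,np.round(least_squares(f,PAD[:2],loss="soft_l1",f_scale=.001).x,4),len(Q))
    ims.append(s["color"] if n=="wrist" else cv2.resize(s["color"][190:300,240:420],(640,391)))
cv2.imwrite("pics/p2.png",np.hstack([cv2.resize(ims[0],(400,300)),cv2.resize(ims[1],(400,300))]))
# lever pre pose: red at ym=-.024
for d,u in((-.12,.06),(-.06,0)): 
    print(man(-.0+d,-.024,.15+u))
U=toolT(); U[:3,3]=man(-.17,-.024,.22); steps((pose(man(-.19,.10,.22),-.096,.61),3),(pose(man(-.15,-.024,.20),-.096,.61),4))
E
```

```text
t 11.12 pos [0.4736 0.1934 0.1447] yaw -0.103 tilt 0.608 yz -0.001 F [ 0.2 -0.2  0.7] gap 0.994 q [ 0.38 -0.02 -0.74  0.3  -0.27  0.4 ]
wrist 497 [[0.5015, 0.1607, 0.0259], [0.5206, 0.1667, 0.0856], [0.5509, 0.216, 0.0964]]
  ctr 0.055 [0.5194 0.1919] 458
side 648 [[0.4922, 0.1568, 0.0225], [0.5131, 0.173, 0.0751], [0.5492, 0.2163, 0.098]]
  ctr 0.055 [0.5228 0.1878] 478
  ctr 0.02 [0.5236 0.1888] 159
[0.46998889 0.019038   0.21      ]
[0.52971262 0.01328684 0.15      ]
3 x [-31.1, -16.9, -1.5] [-0.002, 0.0, 0.001]
4 x [9.8, -31.0, 5.3] [-0.0, -0.0, 0.0]
```

View pics/p2.png

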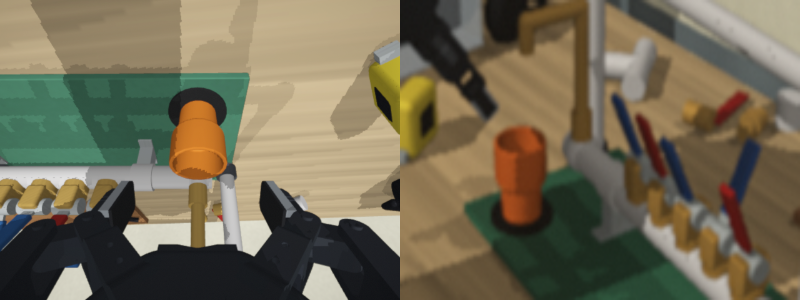

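The cup stands upright on the pad: the side crop puts its foot at (522,213) inside a pad ellipse centred at about (521,213), within about 2 mm. Now the first red lever, at y_m = -24.

arm_command:
  rows: [-40, 0, 0, 0, 0, 0, -1, -45, -15, 0, 0, 0, 0, -1, -10, -35, 0, 0, 0, 0, -1, 8, -40, 5, 0, 0, 0, -1, 10, -40, 5, 0, 0, 0, -1]

```text
time: 11.85
eef_pos: [0.4238, 0.0683, 0.2175]
tool_rot: [0.022, 0.46, -0.042, 0.887]
wrist_force: [0.8, 0.8, -0.1]
finger_gap: -0.004
```

```bash
python3 - <<'E'
from plan import *
state();steps((pose(man(-.12,-.024,.175),-.096,.61),3),(pose(man(-.07,-.024,.150),-.096,.61),3))
E
```

```text
t 11.85 pos [0.4238 0.0683 0.2175] yaw -0.095 tilt 0.614 yz 0.001 F [ 0.8  0.8 -0.1] gap -0.004 q [ 0.   -0.31 -0.75  0.52 -0.06  0.08]
3 x [21.3, -14.9, 5.7] [0.0, 0.001, -0.0]
3 x [16.4, -0.0, 8.9] [-0.0, -0.0, 0.0]
```

arm_command:
  rows: [21, -15, 6, 0, 0, 0, -1, 21, -15, 6, 0, 0, 0, -1, 20, -14, 6, 0, 0, 0, -1, 0, 0, 0, 0, 0, 0, -1]

```text
time: 12.35
eef_pos: [0.4708, 0.0143, 0.1756]
tool_rot: [0.023, 0.459, -0.045, 0.887]
wrist_force: [-0.8, 0.3, -0.3]
finger_gap: 0.0
```

```bash
python3 - <<'E'
from plan import *
state();steps((pose(man(-.065,-.024,.150),-.096,.61),4),(pose(man(.016,-.024,.153),-.096,.61),6))
E
```

```text
t 12.35 pos [0.4708 0.0143 0.1756] yaw -0.101 tilt 0.616 yz 0.0 F [-0.8  0.3 -0.3] gap 0.0 q [-0.18 -0.19 -0.8   0.35  0.04 -0.06]
4 x [13.0, 1.2, 7.3] [-0.001, 0.002, 0.001]
6 x [7.3, 0.0, 11.4] [-0.0, -0.0, 0.0]
```

arm_command:
  rows: [13, 1.2, 7, 0, 0.002, 0, -1, 13, 1.2, 7, 0, 0.002, 0, -1, 13, 1.2, 7, 0, 0.002, 0, -1, 12, 1, 7, 0, 0, 0, -1, 0, 0, 0, 0, 0, 0, -1]

```text
time: 12.98
eef_pos: [0.5251, 0.015, 0.149]
tool_rot: [0.023, 0.462, -0.044, 0.886]
wrist_force: [0.1, -0.2, 0.2]
finger_gap: -0.002
```

```bash
python3 - <<'E'
from plan import *
state();steps((pose(man(.016,-.024,.153),-.096,.61),8))
cv2.imwrite("pics/l1.png",np.hstack([cv2.resize(shot("side")["color"][200:290,290:440],(500,300)),cv2.resize(shot("wrist")["color"][200:],(300,131)) if 0 else cv2.resize(shot("wrist")["color"],(300,300))]))
E
```

```text
t 12.97 pos [0.5251 0.015  0.149 ] yaw -0.1 tilt 0.61 yz 0.001 F [ 0.1 -0.2  0.2] gap -0.002 q [-0.15 -0.05 -0.76  0.25  0.03 -0.04]
8 x [5.4, -0.1, 8.6] [-0.0, -0.0, 0.0]
```

View pics/l1.png

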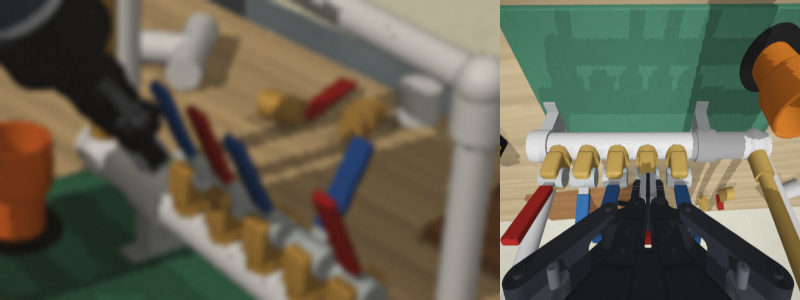

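The wrist crop (upside down) has the shut fingertips at (650,180) on the second valve from the spout side, with red just behind. The blue levers are at (603,225) and (682,195). I'll check the gripper's width against the blue neighbours before pushing.

```bash
python3 - <<'E'
from plan import *
T=toolT(); c=shot("wrist"); W=cloud(c); ok=~np.isnan(W[...,0]); L=(W-T[:3,3])@T[:3,:3]; h=cv2.cvtColor(c["color"],cv2.COLOR_BGR2HSV)
m=ok&(h[...,2]<70)&(abs(L[...,1])<.08)&(abs(L[...,2])<.06)&(L[...,0]<.01)&(L[...,0]>-.13); P=L[m]*1000
for a in range(0,120,8):
    Q=P[(P[:,0]<-a)&(P[:,0]>=-a-8)]
    if len(Q): print(a,len(Q),"y",np.round(np.percentile(Q[:,1],[1,50,99])),"z",np.round(np.percentile(Q[:,2],[1,99])))
hue=h[...,0]
for nm,mm in(("blue",(hue>100)&(hue<125)&(h[...,1]>120)),("red",((hue<6)|(hue>174))&(h[...,1]>150))):
    k,l,st,ct=cv2.connectedComponentsWithStats((ok&mm&(W[...,2]>.1)&(W[...,2]<.2)).astype(np.uint8))
    for i in range(1,k):
        if st[i,4]>30: Q=L[l==i]*1000; print(nm,np.round(ct[i]),st[i,4],"tool y",np.round(np.percentile(Q[:,1],[2,50,98])),"x",np.round(np.percentile(Q[:,0],[2,98])),"z",np.round(np.percentile(Q[:,2],[2,98])))
E
```

```text
0 64 y [-24.   1.  12.] z [-10.  38.]
8 305 y [-13.   0.  14.] z [-10.  -5.]
16 368 y [-13.   1.  14.] z [-10.  -5.]
24 337 y [-13.   0.  14.] z [-10.  -5.]
32 659 y [-11.   0.  11.] z [-11.  12.]
40 1943 y [-29.  -1.  30.] z [-13.   9.]
48 5283 y [-35.  -2.  36.] z [-13.  10.]
56 5194 y [-41.  -3.  42.] z [-12.  10.]
64 7289 y [-47.  -3.  48.] z [-16.   9.]
72 11497 y [-53.   0.  54.] z [-16.   8.]
80 14979 y [-59.   0.  59.] z [-16.  -0.]
88 16299 y [-58.   0.  59.] z [-19.  -3.]
96 5226 y [-18.   7.  19.] z [-20. -14.]
blue [238. 311.] 856 tool y [-54. -46. -38.] x [27. 54.] z [28. 34.]
blue [387. 311.] 859 tool y [36. 43. 52.] x [26. 54.] z [29. 35.]
blue [176. 331.] 1083 tool y [-100.  -92.  -84.] x [48. 63.] z [44. 66.]
blue [209. 381.] 194 tool y [-54. -49. -29.] x [-65.  -7.] z [-6. 44.]
blue [420. 381.] 162 tool y [31. 50. 53.] x [-53.  -6.] z [ 2. 45.]
red [ 57. 346.] 3715 tool y [-146. -136. -129.] x [-9. 52.] z [30. 46.]
red [315. 380.] 239 tool y [-2.  0.  3.] x [-11.  -3.] z [38. 45.]
```

The shut fingers are ±14 mm wide up to 40 mm behind the tip and widen after that. I'll push about 12 mm higher so the closed blue tips pass the narrow part.

```bash
python3 - <<'E'
from plan import *
steps((pose(man(-.066,-.0235,.162),-.096,.61),1),(pose(man(.019,-.0235,.162),-.096,.61),8))
E
```

```text
1 x [-10.4, -0.6, 6.8] [-0.004, 0.0, 0.002]
8 x [6.1, 0.0, 8.7] [-0.0, -0.0, 0.0]
```

arm_command:
  rows: [-10.5, -0.6, 7, -0.003, 0, 0.002, -1, 6, 0, 8.7, 0, 0, 0, -1, 6, 0, 8.7, 0, 0, 0, -1, 6, 0, 8.7, 0, 0, 0, -1, 6, 0, 8.7, 0, 0, 0, -1]

```text
time: 13.75
eef_pos: [0.5667, 0.0102, 0.162]
tool_rot: [0.023, 0.462, -0.043, 0.886]
wrist_force: [-2.7, 0.4, 0.9]
finger_gap: -0.004
```

```bash
python3 - <<'E'
from plan import *
state();steps((pose(man(.019,-.0235,.162),-.096,.61),5))
E
```

```text
t 13.75 pos [0.5667 0.0102 0.162 ] yaw -0.097 tilt 0.609 yz 0.001 F [-2.7  0.4  0.9] gap -0.004 q [-0.14  0.   -0.67  0.29  0.03 -0.04]
5 x [4.8, 0.0, 6.9] [-0.0, -0.0, -0.0]
```

Lever moving with 2.7 N.

arm_command:
  rows: [5, 0, 7, 0, 0, 0, -1, 5, 0, 7, 0, 0, 0, -1, 5, 0, 7, 0, 0, 0, -1, 5, 0, 7, 0, 0, 0, -1]

```text
time: 14.25
eef_pos: [0.6027, 0.0068, 0.1598]
tool_rot: [0.023, 0.463, -0.043, 0.885]
wrist_force: [-3.0, -0.1, -0.4]
finger_gap: 0.001
```

arm_command:
  rows: [3, 0, 4, 0, 0, 0, -1, 2, 0, 3, 0, 0, 0, -1]

```text
time: 14.5
eef_pos: [0.6108, 0.006, 0.1586]
tool_rot: [0.023, 0.465, -0.043, 0.884]
wrist_force: [-29.4, 2.7, 18.1]
finger_gap: -0.003
```

```bash
python3 - <<'E'
from plan import *
state();T=toolT(); d=T[:2,3]; c,s=np.cos(-.096),np.sin(-.096); print("xm",d@[c,s]-.586,"ym",d@[-s,c]-.088)
E
```

```text
t 14.5 pos [0.6108 0.006  0.1586] yaw -0.097 tilt 0.603 yz 0.001 F [-29.4   2.7  18.1] gap -0.003 q [-0.14  0.08 -0.59  0.3   0.02 -0.03]
xm 0.02145109043068605 ym -0.023452417184050903
```

Stop felt (about 29 N at x_m = 21 mm, the predicted end). Backing off along the same path.

arm_command:
  rows: [-6, 0, -8, 0, 0, 0, -1, -11.5, 0, -16.4, 0, 0, 0, -1, -14, 0, -20, 0, 0, 0, -1, -16, 0, -23, 0, 0, 0, -1, -16, 0, -23, 0, 0, 0, -1]

```text
time: 15.12
eef_pos: [0.498, 0.0169, 0.1611]
tool_rot: [0.023, 0.462, -0.043, 0.885]
wrist_force: [-0.5, -0.9, -0.4]
finger_gap: 0.001
```

```bash
python3 - <<'E'
from plan import *
state();steps((pose(man(-.10,-.024,.162),-.096,.61),1),(pose(man(-.10,-.162,.162),-.096,.61),4))
s=shot("side"); t=shot("top"); np.savez("side1.npz",**s)
cv2.imwrite("pics/l2.png",np.hstack([cv2.resize(s["color"][200:290,290:440],(500,300)),cv2.resize(t["color"][150:220,290:430],(300,150)) if 0 else cv2.resize(t["color"][140:230,280:430],(300,300))]))
E
```

```text
t 15.12 pos [0.498  0.0169 0.1611] yaw -0.097 tilt 0.608 yz 0.0 F [-0.5 -0.9 -0.4] gap 0.001 q [-0.15 -0.12 -0.78  0.3   0.03 -0.05]
1 x [-5.3, -0.6, -6.1] [-0.001, -0.002, -0.0]
4 x [-0.0, -34.5, -0.0] [-0.0, -0.0, 0.0]
```

View pics/l2.png

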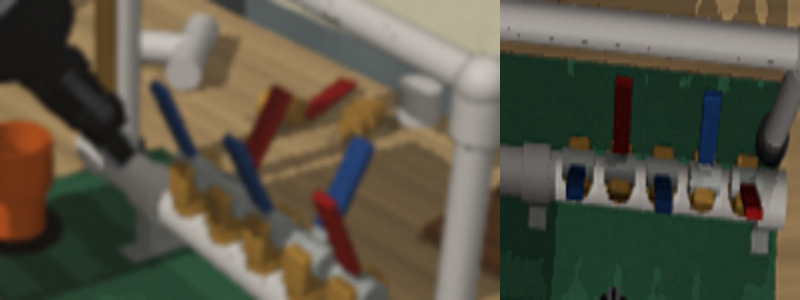

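Red lever at (270,125) is open; the blues are unchanged. On to the other red.

arm_command:
  rows: [-5, -17, -6, 0, 0, 0, -1, 0, -40, 0, 0, 0, 0, -1, 0, -40, 0, 0, 0, 0, -1, 0, -40, 0, 0, 0, 0, -1, 0, 0, 0, 0, 0, 0, -1]

```text
time: 15.85
eef_pos: [0.4755, -0.1221, 0.1653]
tool_rot: [0.02, 0.458, -0.043, 0.888]
wrist_force: [-0.3, 0.3, -0.4]
finger_gap: 0.002
```

```bash
python3 - <<'E'
from plan import *
state();steps((pose(man(-.075,-.162,.162),-.096,.61),2),(pose(man(.017,-.162,.162),-.096,.61),8))
E
```

```text
t 15.85 pos [ 0.4755 -0.1221  0.1653] yaw -0.092 tilt 0.618 yz -0.003 F [-0.3  0.3 -0.4] gap 0.002 q [-0.59 -0.14 -0.78  0.37  0.28 -0.42]
2 x [8.9, 1.0, 9.6] [0.002, 0.004, 0.001]
8 x [6.6, 0.0, 9.4] [-0.0, -0.0, 0.0]
```

arm_command:
  rows: [9, 1, 9.6, 0.002, 0.004, 0, -1, 9, 1, 9.6, 0.002, 0.004, 0, -1, 6.6, 0, 9.4, 0, 0, 0, -1, 6.6, 0, 9.4, 0, 0, 0, -1, 6.6, 0, 9.4, 0, 0, 0, -1]

```text
time: 16.48
eef_pos: [0.5404, -0.1231, 0.1614]
tool_rot: [0.022, 0.462, -0.042, 0.886]
wrist_force: [-3.7, -0.7, 0.3]
finger_gap: 0.0
```

```bash
python3 - <<'E'
from plan import *
state();steps((pose(man(.017,-.162,.162),-.096,.61),6))
E
```

```text
t 16.48 pos [ 0.5404 -0.1231  0.1614] yaw -0.094 tilt 0.61 yz -0.0 F [-3.7 -0.7  0.3] gap 0.0 q [-0.5  -0.01 -0.68  0.33  0.23 -0.34]
6 x [5.0, -0.6, 7.3] [0.0, -0.0, -0.0]
```

arm_command:
  rows: [5, -0.6, 7.3, 0, 0, 0, -1, 5, -0.6, 7.3, 0, 0, 0, -1, 5, -0.6, 7.3, 0, 0, 0, -1, 5, -0.6, 7.3, 0, 0, 0, -1, 5, -0.6, 7.3, 0, 0, 0, -1]

```text
time: 17.1
eef_pos: [0.5861, -0.1296, 0.1604]
tool_rot: [0.022, 0.463, -0.041, 0.885]
wrist_force: [-3.4, 1.5, -1.4]
finger_gap: -0.006
```

arm_command:
  rows: [3, 0, 4.5, 0, 0, 0, -1, 2, 0, 3, 0, 0, 0, -1]

```text
time: 17.35
eef_pos: [0.5957, -0.1308, 0.1601]
tool_rot: [0.022, 0.464, -0.041, 0.885]
wrist_force: [-3.0, -0.2, -0.3]
finger_gap: 0.001
```

```bash
python3 - <<'E'
from plan import *
state();T=toolT(); d=T[:2,3]; c,s=np.cos(-.096),np.sin(-.096); print("xm",d@[c,s]-.586,"ym",d@[-s,c]-.088)
E
```

```text
t 17.35 pos [ 0.5957 -0.1308  0.1601] yaw -0.095 tilt 0.605 yz 0.001 F [-3.  -0.2 -0.3] gap 0.001 q [-0.45  0.08 -0.58  0.33  0.2  -0.3 ]
xm 0.019502729372717575 ym -0.16111238130266364
```

Not at the stop yet; a little further.

arm_command:
  rows: [1.4, 0, 2, 0, 0, 0, -1, 1.4, 0, 2, 0, 0, 0, -1, 0.8, 0, 1, 0, 0, 0, -1]

```text
time: 17.73
eef_pos: [0.5981, -0.1311, 0.1596]
tool_rot: [0.023, 0.466, -0.043, 0.883]
wrist_force: [-22.5, 1.4, 14.6]
finger_gap: -0.002
```

arm_command:
  rows: [-6, 0, -8, 0, 0, 0, -1, -11.5, 0, -16.4, 0, 0, 0, -1, -14, 0, -20, 0, 0, 0, -1, -20, 0, -23, 0, 0, 0, -1, -30, 0, -23, 0, 0, 0, -1]

```text
time: 18.35
eef_pos: [0.4746, -0.119, 0.1767]
tool_rot: [0.022, 0.464, -0.042, 0.884]
wrist_force: [-1.0, -0.3, 1.1]
finger_gap: -0.003
```

arm_command:
  rows: [-40, 0, 0, 0, 0, 0, -1, -40, 0, 0, 0, 0, 0, -1, 0, 0, 0, 0, 0, 0, -1, 0, 0, 0, 0, 0, 0, -1]

```text
time: 18.85
eef_pos: [0.4243, -0.1133, 0.2449]
tool_rot: [0.021, 0.463, -0.044, 0.885]
wrist_force: [-0.4, -0.6, -1.0]
finger_gap: 0.0
```

```bash
python3 - <<'E'
from plan import *
state(); ims=[]
from scipy.optimize import least_squares
def ang(P,y0):
    c,s=np.cos(-.096),np.sin(-.096); xm=P[:,:2]@[c,s]-.586; ym=P[:,:2]@[-s,c]-.088; m=abs(ym-y0)<.016
    v=cv2.fitLine(np.c_[xm,P[:,2]][m].astype(np.float32),cv2.DIST_HUBER,0,.01,.01).ravel(); v=v*np.sign(v[1]); return m.sum(),np.round(np.arctan2(v[0],v[1])+.5,3)
for n in("side","top"):
    for tag in("before","now"):
        s=dict(np.load(f"{n}0.npz")) if tag=="before" else shot(n)
        W=cloud(s); h=cv2.cvtColor(s["color"],cv2.COLOR_BGR2HSV).astype(int); H,S,V=h[...,0],h[...,1],h[...,2]; z=W[...,2]
        lv=(((H<6)|(H>174))&(S>130)|(H>100)&(H<125)&(S>110))&(V>40)&(z>.12)&(z<.2)&(W[...,0]>.5)&(W[...,0]<.68)
        print(n,tag,"lever rad",{y:ang(W[lv],y/1000) for y in(22,-24,-70,-116,-162)} if n=="side" or tag=="now" else "")
        o=(H<14)&(S>170)&(V>70)&(W[...,1]<-.2)&(W[...,0]<.5)&(z>.03); Q=W[o]; print("   stack top",np.round(np.percentile(Q[:,2],99),3),"mean xy",np.round(Q[Q[:,2]<.12].mean(0),4))
    ims.append(s["color"][190:430,240:520] if n=="side" else s["color"][120:350,140:540])
cv2.imwrite("pics/end.png",np.hstack([cv2.resize(i,(400,330)) for i in ims]))
E
```

```text
t 18.85 pos [ 0.4243 -0.1133  0.2449] yaw -0.095 tilt 0.608 yz -0.003 F [-0.4 -0.6 -1. ] gap 0.0 q [-0.67 -0.3  -0.66  0.68  0.31 -0.49]
side before lever rad {22: (np.int64(62), np.float32(0.08)), -24: (np.int64(84), np.float32(0.061)), -70: (np.int64(85), np.float32(0.06)), -116: (np.int64(131), np.float32(0.96)), -162: (np.int64(126), np.float32(0.085))}
   stack top 0.17 mean xy [ 0.3857 -0.3427  0.0805]
side now lever rad {22: (np.int64(35), np.float32(0.044)), -24: (np.int64(116), np.float32(0.997)), -70: (np.int64(77), np.float32(0.044)), -116: (np.int64(168), np.float32(0.946)), -162: (np.int64(202), np.float32(0.994))}
   stack top 0.126 mean xy [ 0.3964 -0.3344  0.0866]
top before lever rad 
   stack top 0.172 mean xy [ 0.3959 -0.3216  0.0882]
top now lever rad {22: (np.int64(47), np.float32(-0.025)), -24: (np.int64(178), np.float32(1.021)), -70: (np.int64(50), np.float32(-0.067)), -116: (np.int64(31), np.float32(0.965)), -162: (np.int64(185), np.float32(1.019))}
   stack top 0.127 mean xy [ 0.4024 -0.3277  0.0743]
```

View pics/end.png

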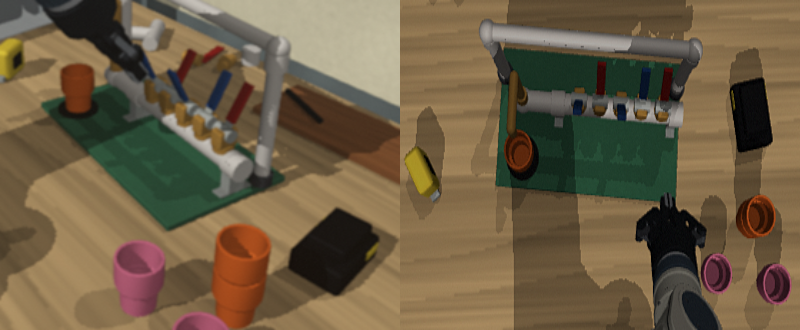

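The last picture shows the cup on the pad, with its rim at (519,152) in the top crop. Both red levers are over and the blues are as before. The two-cup stack at (757,215), the battery and the tape haven't moved, and the arm touches nothing. Handing in.

```bash
python3 -c "
from cell import bot; print(bot.sign_off())"
```

```text
the job is handed in; nothing more can be done
None
```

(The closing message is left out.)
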